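Refit the slide carrier on the microscope stage

TASK

Pick the aluminium slide carrier up by its blue handle and lay it gently on the two brass studs of the black-topped stage unit; slide it along the stage while feeling for the studs until both slots drop over them and the carrier sits fully down and flat on the stage. Never press it hard onto the stage, leave the other things on the bench where they are, and let go of the carrier.

Things in the scene. Friction and masses are not known exactly. Their poses are not given: they have to be found in the camera images.
- stage: Stage unit fixed to the bench: white base, black top, 150 mm (own x) x 200 mm (own y) x 50 mm high, with a drive knob reaching 30 mm out of its +y end. Origin: centre of its underside, z up. On top lies a dark steel strip with two brass studs (see deck). A carrier seated on the studs has its origin 54 mm above this origin; riding on the stud tops, 62 mm.
- deck (a point): Middle of the stage's black top, 50 mm up; axes as the stage. On it the strip: 60 mm in x (centred), 155 in y, 4 thick, with studs 8 mm in diameter, 8 tall above the strip, slightly bevelled, at 35 mm either side of the strip's middle along y. The strip is locked stiff anywhere up to 20 mm either side of this point along y, where is not reported: find the studs by sliding the carrier.
- carrier: Slide carrier, loose, 0.2 to 0.4 kg: aluminium plate 80 mm (own x) x 120 mm (own y) x 6 mm thick, two glass slides let into it, a blue bridge handle on top, two through slots. Either way round fits. Origin: centre of its underside, z up. Held by the handle it stays level; let go on the stud tops it tips.
- handle (a point): Middle of the bar of the carrier's blue handle, 31 mm above the carrier's origin; axes as the carrier. The bar is 12 mm thick in x, 48 mm long in y and 14 mm high; 18 mm are free below it, between two posts. Grip it from above, across x.
- slot_a (a point): Centre of the slot at the carrier's +y end, at its underside, 35 mm from the carrier's origin; axes as the carrier. The slot is 10 mm wide in y and 14 mm long in x: on an 8 mm stud 2 mm of play along y, 6 mm across.
- slot_b (a point): The same for the slot at the carrier's -y end.
- mat: Black rubber parking mat fixed to the bench, 170 x 200 x 4 mm, on which the carrier and the marker lie at the start. Origin: centre of its underside.
- marker: Red marker pen lying on the mat, 12 mm thick, 122 mm long, to be left alone. Origin: middle of its underside, as it lay when made; x along its length.
- oil: Small amber bottle of immersion oil, 32 mm in diameter, 65 mm tall, standing beyond the stage unit, to be left alone. Origin: centre of its underside.
- dish: Clear closed petri dish, 90 mm in diameter, 14 mm tall, beyond the stage unit, to be left alone. Origin: centre of its underside.
- slidebox: Green slide box, 85 x 100 x 34 mm, beyond the mat, to be left alone. Origin: centre of its underside.
- jar: Clear specimen jar with an orange cap, 52 mm in diameter, 70 mm tall, to be left alone. Origin: centre of its underside.
- cleaner: White bottle of lens cleaner with a blue cap, 56 mm in diameter, 130 mm tall, to be left alone. Origin: centre of its underside.
There are look-alikes about, which are no part of the job. Of the things shaped like the carrier, the aluminium one is meant.

How it is judged:
By the outcome, as a careful person would: the job done as asked, in the order asked, and still so for the second after the job is handed in, with the robot touching nothing.
It also fails if it takes over 64 s, if anything falls off the work surface, if the arm or the gripper's body presses on something with over 40 N, if the wrist force passes 120 N, or if a joint passes its speed limit or range.

ROBOT

A 6-joint arm with a two-finger parallel gripper is mounted at the origin on the work surface. World frame = base frame: x ahead of the robot, y to its left, z up, the work surface at z = 0. Lengths are in mm, angles in rad, forces in N, time in s.
With the tool pointing down it reaches from about 350 to 975 mm from the base axis. Payload 7.1 kg.
Tool frame: the origin (TCP) lies on the front face of the gripper's body, between the roots of the fingers; the fingertips stand 80 mm ahead of it and the grasp point (between the pads) lies 61 mm ahead of it (env.tips_ahead is the distance from the TCP to the fingertips, in mm); z points along the fingers, y is the line along which they close (so a half turn about z gives the same grasp; the last joint's range is limited). The gripper opens to 88 mm and grips with 3 to 60 N. Pads are 20 mm wide; open, the fingers measure 115 mm over their backs; the gripper's body (75 mm by 178 mm) begins 61 mm behind the grasp point.
Start: joints at [1.136, 0.423, 1.63, -0, 1.089, -0.019], TCP at [252.419, 571.743, 302.675] pointing down, gripper open.
Joint ranges: [-3, 3], [-0.9, 2.11], [0.09, 2.58], [-1.31, 4.45], [0.11, 2.69], [-2.54, 2.54]. Speed limits (rad/s): [2.39, 2.39, 3.01, 3.14, 3.14, 3.14].

INTERFACE

Orientations are given as a unit quaternion [x, y, z, w].
In Python, from station import env, set_gripper, viewer, workorder gives the robot as it stands. Calls block until the motion is done:
- env.reach(position, orientation): joint-space move of the TCP to a pose.
- env.move_l(position, rot=None, rate=150, f_stop=None): straight line of the TCP; rot=None keeps the orientation; rate is the mean speed in mm/s. With f_stop (N) it stops when the force on the tool has changed by that much, and returns True; else False.
- env.move_joints(angles): joint-space move.
- set_gripper(opening): finger opening in mm; the grip force is fixed at half the most; returns when the fingers have stopped.
- env.hold(seconds).
- env.ik(position, orientation): joint angles nearest the present ones, or None.
- env.read_state(): the state.
- viewer.camera(name): name is "scene" or "top" or "wrist"; returns the picture (384x512x3 uint8, blue, green, red); there is no depth.
- viewer.camera_params(name): a dict with "fx", "fy", "cx", "cy" (pixels), "pose" (4x4, takes a point from camera to world coordinates); the wrist camera has in their place "tool_from_camera" (4x4, takes a point from camera to tool coordinates, whose origin is the TCP and whose axes are the flange's). Camera axes: x right, y up, looking along -z (the intrinsics and any distortion apply to the point x, -y, -z); pixel columns grow to the right and rows downward; lengths in mm; the calibration is good to about 2 mm. The wrist camera is an equidistant fisheye: a pixel r from the principal point sees the ray r / f radians off the axis. A picture is of the moment at which its call begins: read the wrist's pose just before it. camera_params takes no time and is no camera call.
A pose or a line that the arm cannot do raises env.IKError and nothing moves.
- workorder.sign_off(): hands the job in; it is judged then, once.
The state is a dict: "time_s": time; "qpos": joint angles; "dq": joint speeds; "tau": joint torques, N m; "tool_pos": TCP position; "orientation": TCP orientation; "force": force on the tool from outside, world axes, zero at the start; "wrist_torque": the same for the moment, N m; "width": finger opening in mm; "grip_force": force on a finger pad.
Only numpy, scipy, OpenCV 4.12 (cv2) and the standard library are available. Lean on these libraries where they do the work, as an engineer would, in place of code of your own. Each camera call takes 0.05 s, during which the arm holds its last target. There are 200 camera calls.

## Working session

There is one attempt and no reset: what is moved stays moved. The work goes in short steps, each a Python script; the robot and the scene stay as the last script left them, time stands still between calls to the robot, and variables do not carry over. Pictures are saved under pics/ and viewed, at most 10 in all, crops included, and the job is handed in when it is done.

```bash
ls; mkdir -p pics
python3 - <<'E'
from station import env,viewer
import cv2,numpy as np
print(env.read_state())
for n in("scene","top","wrist"):
    im=viewer.camera(n); cv2.imwrite(f"pics/{n}0.png",im)
    print(n,viewer.camera_params(n))
E
```

```text
pics
{'time_s': 0.0, 'qpos': array([ 1.13599784e+00,  4.23886410e-01,  1.63071145e+00, -3.68542240e-05,
        1.08862777e+00, -1.89699381e-02]), 'dq': array([ 0.00054106, -0.0010218 , -0.00218722,  0.00117404, -0.00082709,
        0.00074765]), 'tau': array([ 9.89808577e-04, -5.44620109e+01, -2.73664999e+01,  6.43955567e-02,
        2.27625424e-02, -1.48705712e-04]), 'tool_pos': array([252.242045  , 571.34110363, 301.86473423]), 'orientation': array([ 2.06411103e-01,  9.78465017e-01, -7.99232558e-04, -1.67761633e-04]), 'force': array([ 1.00008553, -0.51564595,  0.51480946]), 'wrist_torque': array([-0.01112426, -0.09020467, -0.01646256]), 'grip_force': 0.0, 'width': 87.52333703971875}
scene {'fx': 354.98142779724367, 'fy': 354.98142779724367, 'cx': 262.9269960965654, 'cy': 192.57602854066644, 'pose': array([[-1.54378243e-01, -6.58061669e-01,  7.36968247e-01,
         1.23172476e+03],
       [ 9.87910775e-01, -1.13480210e-01,  1.05615070e-01,
         1.32618949e+02],
       [ 1.41300819e-02,  7.44363541e-01,  6.67625089e-01,
         7.40320916e+02],
       [ 0.00000000e+00,  0.0000
[... 281 characters left out ...]
8.67304187e-03,  2.18645415e-03,
         3.29901730e+01],
       [ 3.23905686e-04,  2.09176042e-01,  9.77877947e-01,
         1.39430613e+03],
       [ 0.00000000e+00,  0.00000000e+00,  0.00000000e+00,
         1.00000000e+00]])}
wrist {'fx': 297.3186396354542, 'fy': 297.3186396354542, 'cx': 256.0025827479541, 'cy': 191.72768550913887, 'tool_from_camera': array([[ 7.54934919e-04,  9.56514839e-01,  2.91682691e-01,
         7.90326012e+01],
       [ 9.99999620e-01, -8.49580309e-04,  1.97822987e-04,
        -2.83836095e-01],
       [ 4.37028493e-04,  2.91682430e-01, -9.56515117e-01,
        -8.32373257e+01],
       [ 0.00000000e+00,  0.00000000e+00,  0.00000000e+00,
         1.00000000e+00]])}
```

View pics/top0.png

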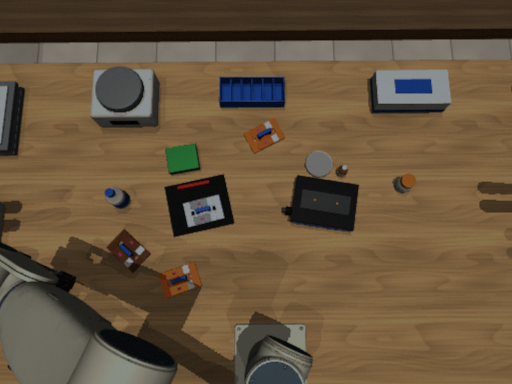

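View pics/scene0.png

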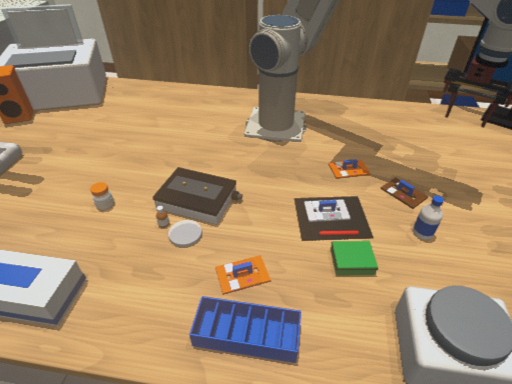

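```bash
cat > h.py <<'E'
from station import env,set_gripper,viewer,workorder
import cv2,numpy as np
from scipy.spatial.transform import Rotation as R
def ray(n,u,v,st=None):
    p=viewer.camera_params(n); x=(u-p["cx"])/p["fx"]; y=(v-p["cy"])/p["fy"]
    if n=="wrist":
        r=np.hypot(x,y); s=np.sinc(r/np.pi); d=np.array([x*s,-y*s,-np.cos(r)])
        T=np.eye(4); T[:3,:3]=R.from_quat(st["orientation"]).as_matrix(); T[:3,3]=st["tool_pos"]
        T=T@p["tool_from_camera"]
    else: d=np.array([x,-y,-1.]); T=p["pose"]
    return T[:3,3],T[:3,:3]@d
def pt(n,u,v,z,st=None):
    o,d=ray(n,u,v,st); return o+d*(z-o[2])/d[2]
def q(yaw):  # tool down, tool y axis at world angle yaw
    y=np.array([np.cos(yaw),np.sin(yaw),0]); z=np.array([0,0,-1.])
    return R.from_matrix(np.c_[np.cross(y,z),y,z]).as_quat()
def look(name):
    st=env.read_state(); im=viewer.camera("wrist"); cv2.imwrite(f"pics/{name}.png",im); return st,im
E
python3 - <<'E'
from h import *
im=cv2.imread("pics/top0.png"); hsv=cv2.cvtColor(im,cv2.COLOR_BGR2HSV)
m=cv2.inRange(hsv,(105,120,40),(130,255,255)); m[:195]=0;m[228:]=0;m[:,:185]=0;m[:,225:]=0
ys,xs=np.nonzero(m); print(len(xs),xs.mean(),ys.mean(), pt("top",xs.mean(),ys.mean(),40))
r=cv2.minAreaRect(np.c_[xs,ys].astype(np.float32)); print(r)
for c in [(189,208),(217,204),(224,222),(194,228)]: print('c',pt("top",*c,10))
for c in [(299,177),(358,184),(354,230),(292,220)]: print('s',pt("top",*c,50))
for c in [(314,200),(337,204)]: print('stud',pt("top",*c,62))
for c in [(178,187),(210,182)]: print('pen',pt("top",*c,10))
print(env.read_state()["orientation"],R.from_quat(env.read_state()["orientation"]).as_matrix().round(2))
E
```

```text
59 201.91525423728814 208.96610169491527 [464.57484899 211.25407636  40.        ]
((202.00001525878906, 209.0), (4.427187919616699, 14.546475410461426), 71.56504821777344)
c [473.44094563 257.19578986  10.        ]
c [485.84661809 166.43256725  10.        ]
c [426.59267565 143.19186203  10.        ]
c [407.9964601  239.49845722  10.        ]
s [563.92884046 -98.99590544  50.        ]
s [ 539.23881664 -286.62666236   50.        ]
s [ 391.98967971 -265.76384165   50.        ]
s [425.19045772 -73.11285373  50.        ]
stud [ 486.10891009 -142.77547233   62.        ]
stud [ 472.70694892 -214.34882519   62.        ]
pen [543.72108412 295.01879896  10.        ]
pen [559.6616505  190.28622874  10.        ]
[ 2.06399764e-01  9.78467571e-01 -5.76449374e-04 -1.34083679e-04] [[-0.91  0.4  -0.  ]
 [ 0.4   0.91 -0.  ]
 [ 0.   -0.   -1.  ]]
```

Run:
```python
from h import *
for y in (10,190): print(env.ik([464,211,260],q(np.radians(y))), env.ik([480,-179,260],q(np.radians(y-19))))
env.reach([464,211,260],q(np.radians(10)))
env.hold(.2)
st,im=look("w1"); print(st["tool_pos"],st["time_s"])
np.save("st1.npy",st,allow_pickle=True)
```

```text
[ 4.03441698e-01  3.13855683e-01  1.91641618e+00 -4.44089210e-16
  9.11320793e-01  2.28908773e-01] [-3.80174058e-01  3.17415155e-01  1.91100534e+00 -4.44089210e-16
  9.13172155e-01 -2.23094426e-01]
None None
[463.88337965 211.81411514 260.05526412] 1.9
```

View pics/w1.png

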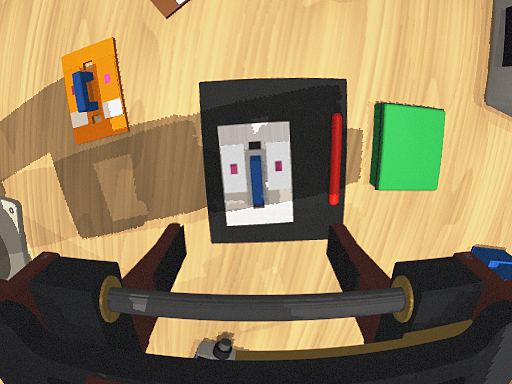

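```bash
cat >> h.py <<'E'
def handle(im,st,ztop,box):
    u0,u1,v0,v1=box
    m=cv2.inRange(cv2.cvtColor(im,cv2.COLOR_BGR2HSV),(105,110,40),(130,255,255)); k=np.zeros_like(m); k[v0:v1,u0:u1]=1
    ys,xs=np.nonzero(m*k)
    P=np.array([pt("wrist",u,v,ztop,st)[:2] for u,v in zip(xs,ys)]).astype(np.float32)
    b=cv2.boxPoints(cv2.minAreaRect(P)); e=sorted([b[1]-b[0],b[2]-b[1]],key=np.linalg.norm)
    L=e[1]*np.sign(e[1][1]); yaw=np.degrees(np.arctan2(-L[0],L[1]))
    return b.mean(0),[np.linalg.norm(x) for x in e],yaw
E
python3 - <<'E'
from h import *
im=cv2.imread("pics/w1.png"); st=np.load("st1.npy",allow_pickle=True).item()
print(handle(im,st,42,(235,280,140,220)))
c=[(218,126),(289,121),(294,221),(226,226)]
P=np.array([pt("wrist",*k,10,st)[:2] for k in c]);print(P,P.mean(0),[np.linalg.norm(P[i]-P[i-1]) for i in range(4)])
for a,b in((3,0),(2,1)):
    d=P[b]-P[a]; print(np.degrees(np.arctan2(-d[0],d[1])))
E
```

```text
(array([465.175  , 211.86298], dtype=float32), [np.float32(11.234584), np.float32(52.509796)], np.float32(14.1253395))
[[413.28496206 258.3084309 ]
 [490.51538792 277.7464554 ]
 [520.93422741 161.39068573]
 [440.31453735 140.33476574]] [466.26227868 209.44508444] [np.float64(121.03050694568566), np.float64(79.63903234963671), np.float64(120.26625016794786), np.float64(83.32398329129067)]
12.904614059974843
14.650911680656316
```

Run:
```python
from h import *
Q=q(np.radians(13.9)); c=[465.5,211.0]
set_gripper(44)
env.move_l(c+[150],Q,rate=200)
s=env.read_state(); print(s["force"],s["width"])
print(env.move_l(c+[97],Q,rate=80,f_stop=8))
set_gripper(0)
s=env.read_state(); print(s["tool_pos"],s["force"],s["width"],s["grip_force"])
env.move_l(c+[107],Q,rate=60); env.move_l(c+[230],Q,rate=150); env.hold(.3)
s=env.read_state(); print(s["force"],s["width"],s["grip_force"],s["time_s"],s["wrist_torque"])
st,im=look("w2")
# stage look: go above with offset
env.reach([440,-179,260],q(np.radians(-9))); env.hold(.3)
st,im=look("w3"); np.save("st3.npy",st,allow_pickle=True); print(st["tool_pos"],st["force"],st["time_s"])
```

```text
[-0.31436486  0.39120546  0.52688428] 43.7421819571514
False
[465.41818364 210.95421447  97.16353411] [-0.66135832 -0.61350836  3.41094197] 12.009717029614665 30.00058025121689
[-0.45150326  0.78164782 -2.50240234] 11.79252892868314 29.999492168426514 6.4667 [-0.05000516  0.02104703  0.02770501]
[ 440.23066016 -178.42567972  259.92448448] [-0.10223604 -0.5263359  -3.49395259] 8.275
```

View pics/w3.png

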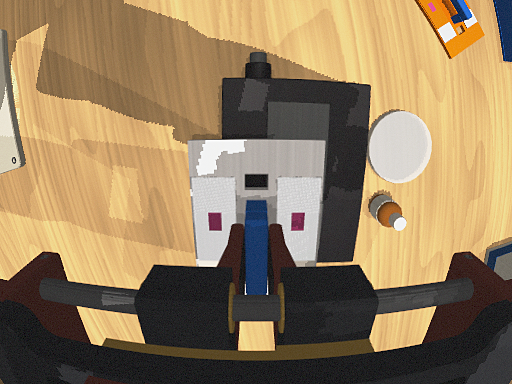

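Run:
```python
from h import *
st=np.load("st3.npy",allow_pickle=True).item()
M=R.from_quat(st["orientation"]).as_matrix()
for c in [(188,141),(325,140),(257,181.5)]: print('car tool xy',(M.T@(pt("wrist",*c,172.9,st)-st["tool_pos"])).round(1))
tl,tr,br=[pt("wrist",*c,50,st)[:2] for c in [(222,78),(370,85),(355,262)]]
print(tl,tr,br,np.linalg.norm(tr-tl),np.linalg.norm(tr-br))
d=tr-br; print(np.degrees(np.arctan2(-d[0],d[1]))); d=tr-tl; print(np.degrees(np.arctan2(d[1],d[0])), 'centre',(tl+br)/2)
im=cv2.imread("pics/top0.png"); 
m=cv2.inRange(cv2.cvtColor(im,cv2.COLOR_BGR2HSV),(12,70,60),(35,255,255)); m[:190]=0;m[215:]=0;m[:,:300]=0;m[:,350:]=0
n,l,s,ce=cv2.connectedComponentsWithStats(m); print(s[1:],ce[1:])
for k in ce[1:]: print(pt("top",*k,61))
cv2.imwrite("pics/stagetop.png",cv2.resize(im[160:245,275:375],None,fx=6,fy=6,interpolation=cv2.INTER_CUBIC))
```

```text
car tool xy [ 58.6 -38.7  87. ]
car tool xy [59.3 41.4 87. ]
car tool xy [34.   1.7 87. ]
[425.09410445 -69.27460854] [571.68081831 -94.28351664] [ 542.11493299 -292.22757824] 148.70477519301582 200.1399337848963
-8.495171743384843
-9.681915228563254 centre [ 483.60451872 -180.75109339]
[[313 198   4   4  10]
 [336 202   3   3   7]] [[314.3        199.3       ]
 [336.71428571 203.        ]]
[ 488.53692186 -143.92950498   61.        ]
[ 476.08897489 -213.78754736   61.        ]
```

View pics/stagetop.png

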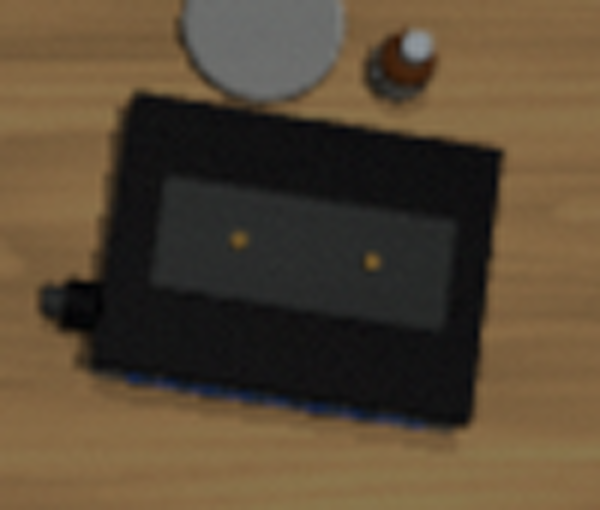

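Run:
```python
from h import *
yaw=np.radians(-9.1); Q=q(yaw); yd=np.array([-np.sin(yaw),np.cos(yaw)]); mid=np.array([482.,-179.])
P=lambda s,z:[*(mid+s*yd),z]
s=-8.
env.reach(P(s,200),Q); env.hold(.2)
env.move_l(P(s,165),Q,rate=100); env.hold(.3)
f0=env.read_state()["force"]; print(f0)
hit=env.move_l(P(s,148),Q,rate=12,f_stop=3)
st=env.read_state(); z=st["tool_pos"][2]; print(hit,st["tool_pos"],st["force"]-f0,st["time_s"])
if hit and z>151:
    for i in range(24):
        s+=1; env.move_l(P(s,z),rate=15)
        st=env.read_state(); f=st["force"]-f0
        print(round(s,1),round(z,2),st["tool_pos"][2].round(2),f.round(1),st["time_s"])
        if f[2]<1.2:
            h=env.move_l(P(s,z-2),rate=15,f_stop=2.5); z2=env.read_state()["tool_pos"][2]
            print(' probe',h,z2)
            if not h: z-=2; print("dropped"); break
            z=z2
        elif f[2]>6: z+=.4
        if abs(f[:2]).max()>10: print("lateral"); break
    np.save("s.npy",[s,z,*f0])
```

```text
[-0.46719043 -0.02828709 -3.26169146]
True [ 480.72445579 -186.90807012  155.06333822] [ 0.23041202 -0.38529181  9.02929426] 10.5833
-7.0 155.06 155.11 [0.6 1.1 3.3] 10.8333
-6.0 155.06 155.12 [ 0.3 -0.5  3. ] 11.0833
-5.0 155.06 155.08 [ 0.9 -1.4  4.4] 11.3333
-4.0 155.06 155.04 [ 1.2 -0.7  3.3] 11.5833
-3.0 155.06 154.91 [ 0.3 -0.8  0.5] 11.8333
 probe True 152.67004768848028
-2.0 152.67 152.37 [ 0.4 -0.7  0.9] 12.2917
 probe False 150.4910724955747
dropped
```

Run:
```python
from h import *
yaw=np.radians(-9.1); yd=np.array([-np.sin(yaw),np.cos(yaw)]); mid=np.array([482.,-179.])
s,z,*f0=np.load("s.npy"); P=lambda s,z:[*(mid+s*yd),z]
h=env.move_l(P(s,145),rate=12,f_stop=3); st=env.read_state(); print(h,st["tool_pos"],(st["force"]-f0).round(1),st["time_s"],st["wrist_torque"].round(2))
# play along the slide, lateral feel
z=st["tool_pos"][2]+.2
for t in (2.5,-2.5):
    h=env.move_l(P(s+t,z),rate=10,f_stop=4); st=env.read_state(); print(t,h,(yd@(st["tool_pos"][:2]-mid)-s).round(2),(st["force"]-f0).round(1),st["tool_pos"][2])
    env.move_l(P(s,z),rate=15)
env.hold(.1);st=env.read_state(); print(st["tool_pos"],(st["force"]-f0).round(1),st["time_s"])
look("w4")
```

```text
True [ 481.76242392 -181.02075902  147.14392929] [-0.4 -0.8  8.1] 12.95 [-0.06  0.08 -0.03]
2.5 True 0.77 [0.5 2.2 7.9] 147.14658378885315
-2.5 True -0.33 [0.8 1.3 7.1] 147.1436402331121
[ 481.58721131 -181.01735363  147.22827806] [1.5 0.3 2.7] 13.9667
```

View pics/w4.png

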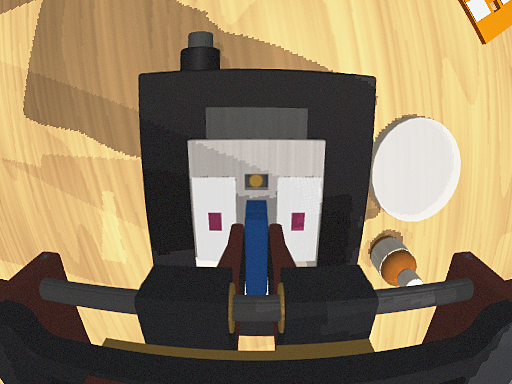

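The stud shows in the middle of the slot at (256,181). The height of 147 mm is the seated height, so I'll release, retreat and check.

Run:
```python
from h import *
set_gripper(34); st=env.read_state(); p=st["tool_pos"]; print(st["width"],st["force"])
env.move_l([p[0],p[1],p[2]+40],rate=60); env.move_l([p[0],p[1],300],rate=150); env.hold(.3)
st,im=look("w5"); print(st["time_s"],handle(im,st,92,(200,310,90,260)))
```

```text
33.85714542842071 [-1.01836076 -0.44384133  0.06699485]
16.5917 (array([ 473.13245, -204.56783], dtype=float32), [np.float32(20.419445), np.float32(106.24135)], np.float32(-21.046011))
```

View pics/w5.png

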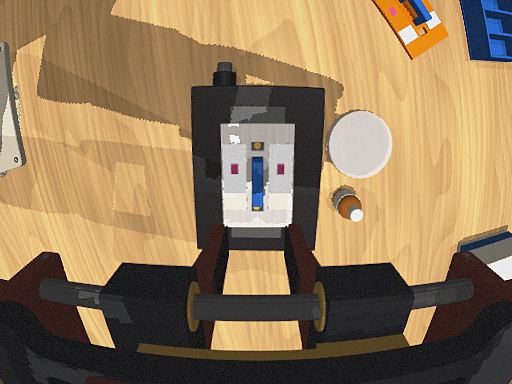

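The picture shows the carrier flat on the strip, with studs in both slots at (258,146) and (257,208). The dish and bottle haven't moved. The blue-mask numbers from that script are wrong because the mask picked up other dark-blue pixels, so I'm ignoring them.

```bash
python3 -c "
from station import workorder
print(workorder.sign_off())"
```

```text
the job is handed in; nothing more can be done
None
```

The aluminium carrier sits seated flat with both slots over the brass studs, released and clear of the gripper; the job was handed in at about 17 s, and no verdict came back.

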